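# Count a finished vase on its bench tally counter

## Task

The tall white vase is finished: count it on the tally counter that shares its board, by swinging that counter's lever all the way to its stop, keeping it there a moment, then letting it go so that it springs back to rest. Do not move the vase, and leave the lever of the other counter (on the board with the bowl) alone.

Things in the scene. Friction and masses are not known exactly. Their poses are not given: they have to be found in the camera images.
- vase_pivot (a point): Point on the vertical lever pivot of the counter to use, 72 mm above the table, level with the lever arm's top. Frame fixed to the counter: z up, x away from the robot (within 20 degrees), y left. Counter: grey box 100 x 120 x 48 mm (x, y, z) centred at x -10 mm, y 0, number window on top up to 5 mm above this point, at x 13 to 39; on a plywood board 240 x 280 x 12 mm centred at x 20, y 50.
- vase_lever (a joint): 0 at rest, 1.05 rad at its stop, growing anticlockwise from above. Flat steel arm with an upright black post 12 mm thick, 40 mm above the arm's top, 75 mm from the pivot: at rest at x -65, y 37.5 mm in vase_pivot's frame, at the stop at x -65, y -37; push it towards -y along the arc. Spring: 2 N at the post at rest, 5 N at the stop; let go, it returns by itself in under 1 s.
- bowl_lever (a joint): Lever of the identical other counter, on an identical board about 0.4 m to the left or right, which carries a white bowl (110 mm wide, 55 mm high) instead of the vase. 0 at rest; leave it there.
- vase: Tall white cylindrical vase with thin red guide lines, 86 mm in diameter, 150 mm high, loose on the board of the counter to use, about 80 mm beyond (x) and 120 mm to the left (y) of vase_pivot. Origin at the centre of its underside, z along its axis.
There are look-alikes about, which are no part of the job. What is shaped like the vase but blue, green or pink is not meant.

How it is judged (in metres and radians):
On the way:
1. the lever of the vase's counter is swung to its stop (within 10 degrees) and kept there for 0.1 s (value of joint vase_lever above 0.88 rad), for 0.1 s.
At the end, for the whole second after the job is handed in: The lever of the vase's counter is back at rest (within 10 degrees), the other counter's lever is at rest (within 10 degrees), and the vase stands upright (within 10 degrees) within 20 mm of where it stood (value of joint each of vase_lever, bowl_lever below 0.17 rad and distance of vase from where it was at the start of the episode below 0.02 m and angle between vase's own z axis and vertical below 0.17 rad); the robot touches nothing.
It fails at once if the lever of the other counter is swung more than 15 degrees (value of joint bowl_lever above 0.26 rad).
It fails at once if the vase is pushed more than 20 mm or tipped more than 20 degrees (distance of vase from where it was at the start of the episode above 0.02 m or angle between vase's own z axis and vertical above 0.35 rad).
It also fails if it takes over 32 s, if anything falls off the work surface, if the arm or the gripper's body presses on something with over 40 N, if the wrist force passes 120 N, or if a joint passes its speed limit or range.

## Robot

A 6-joint arm with a two-finger parallel gripper is mounted at the origin on the work surface. World frame = base frame: x ahead of the robot, y to its left, z up, the work surface at z = 0. Lengths are in mm, angles in rad, forces in N, time in s.
With the tool pointing down it reaches from about 300 to 775 mm from the base axis. Payload 14.6 kg.
Tool frame: the origin (TCP) lies midway between the tips of the shut fingers; the grasp point (between the pads) lies 19 mm behind it; y points along the fingers, z is the direction in which the jaws open and shut, and the axes are right-handed (so a half turn about y gives the same grasp; the last joint's range is limited). The gripper opens to 94 mm and grips with 3 to 60 N. Pads are 16 mm wide; open, the fingers measure 119 mm over their backs; the gripper's body (75 mm by 177 mm) begins 78 mm behind the grasp point.
Start: joints at [-1.204, 0.3, 1.521, -0, 1.321, -0.067], TCP at [231.169, -499.049, 205.446] pointing down, gripper open.
Joint ranges: [-3.03, 3.03], [-0.79, 2.21], [0.23, 2.52], [-1.04, 4.18], [0, 3.07], [-2.55, 2.55]. Speed limits (rad/s): [2.22, 2.22, 2.57, 3.14, 3.14, 3.14].

## Interface

Orientations are given as [roll, pitch, yaw] about the fixed x, y, z axes, in that order (R = Rz(yaw) Ry(pitch) Rx(roll)).
In Python, from cell import manip gives the robot as it stands.
- The arm moves only by the tool play_rows, never from a script. Its argument "series" is a list of rows, each a list of 3 entries, a list of its own where there are three numbers: the shift along the tool's x, y, z in m, then the turn about the tool's y in rad, then the closure, from 0 (fully open) to 1 (shut). In form: [[[dx, dy, dz], twist, grip], ...]. A call has 1 to 20 rows; each row is the pose to reach, as a shift and turn from the pose measured when the call began, along the tool's axes at that moment; what a row does not reach only later rows make up. A row lasts 1/10 s, in which the tool goes at most 50 mm and 8.59 degrees, less where a joint would pass 70% of its speed; a pose out of reach is approached as far as the arm can. A call with a gripper value outside its range is refused whole. The fingers move at their own pace and stop on an object; "squeeze" is the grip in N (left out, the last holds). Time passes only in rows, so rows that repeat a pose let the fingers close. It gives the time, the measured TCP pose, the force and the opening at its end, in the units of the state.
- manip.read_state(): the state, without advancing time (a new reading comes with each control period).
- manip.camera(name): name is "side" or "top" or "wrist"; returns the picture (480x640x3 uint8, red, green, blue); there is no depth.
- manip.camera_params(name): a dict with "K" (3x3 intrinsics, pixels), "rvec" (rotation vector, rad) and "tvec" (3), from world to camera coordinates, as OpenCV has them. Camera axes: x right, y down, z forward; pixel columns grow to the right and rows downward; lengths in mm; the calibration is good to about 2 mm. A picture is of the moment at which its call begins: read the wrist's pose just before it. camera_params takes no time and is no camera call; for the wrist camera it gives the pose at the moment of the call.
- manip.sign_off(): hands the job in, once; it reports no verdict.
The state is a dict: "clock": time; "joints": joint angles; "qd": joint speeds; "effort": joint torques, N m; "eef_pos": TCP position; "eef_rot": TCP orientation; "wrist_force": force on the tool from outside, world axes, zero at the start; "moment": the same for the moment, N m; "finger_gap": finger opening in mm.
Only numpy, scipy, OpenCV 4.12 (cv2) and the standard library are available. Lean on these libraries where they do the work, as an engineer would, in place of code of your own. Each camera call takes 0.05 s, during which the arm holds its last target. There are 200 camera calls.

## Working session

There is one attempt and no reset: what is moved stays moved. The work goes in short steps, Python scripts to look and compute and a tool call to move; the robot and the scene stay as the last step left them, time stands still between calls to the robot, and variables do not carry over. Pictures are saved under pics/ and viewed, about 8 in all and at most 12, crops included, and the job is handed in when it is done.

Besides the shell and the picture viewer there is one more tool, called after ">>>" as name([rows], argument=value, ...), one row to a line, values as JSON. play_rows: Moves the arm, as the interface text tells. Its arguments: {"type":"object","properties":{"series":{"type":"array","items":{"type":"array"}},"squeeze":{"type":"number"}},"required":["series"]}

```bash
mkdir -p pics; cat > h.py <<'E'
import numpy as np, cv2
from cell import manip
def cam(n): 
    p=manip.camera_params(n); R=cv2.Rodrigues(np.array(p["rvec"],float))[0]; return np.array(p["K"],float),R,np.array(p["tvec"],float).ravel()
def snap(n,f):
    im=manip.camera(n); cv2.imwrite(f"pics/{f}.png",im[:,:,::-1]); return im
def back(n,uv,z):
    K,R,t=cam(n); c=-R.T@t; d=R.T@np.linalg.solve(K,[uv[0],uv[1],1]); return c+d*(z-c[2])/d[2]
def proj(n,P):
    K,R,t=cam(n); q=K@(R@np.array(P,float)+t); return q[:2]/q[2]
E
python3 - <<'E'
from h import *
print(manip.read_state())
snap("top","top0"); snap("side","side0")
for n in("top","side"):
    K,R,t=cam(n); print(n,-R.T@t)
E
```

```text
{'clock': 0.0, 'joints': array([-1.20360488e+00,  3.00494750e-01,  1.52158322e+00, -5.56795709e-06,
        1.32069048e+00, -6.65955584e-02]), 'qd': array([-2.04668765e-03, -1.30412804e-05,  3.84620495e-04, -4.82880814e-05,
       -2.11610131e-04, -6.89743866e-04]), 'effort': array([ 8.67233175e-04, -5.31812954e+01, -3.52737844e+01,  7.08105136e-02,
        2.44845764e-02, -9.45825741e-05]), 'eef_pos': array([ 231.074499  , -498.81505654,  204.87244952]), 'eef_rot': array([-1.57196988e+00,  7.28641099e-05, -2.70780431e+00]), 'wrist_force': array([0.04242717, 0.82994158, 0.00290634]), 'moment': array([ 0.05164263, -0.01889727,  0.03029905]), 'finger_gap': 94.50137860643105}
top [ 433.52537402  -12.61407315 1170.37645082]
side [ 296.65466923 -369.47429091  646.28226978]
```

View pics/top0.png

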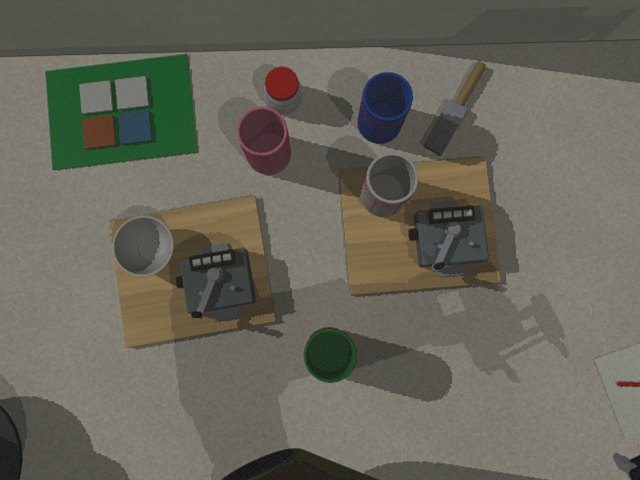

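View pics/side0.png

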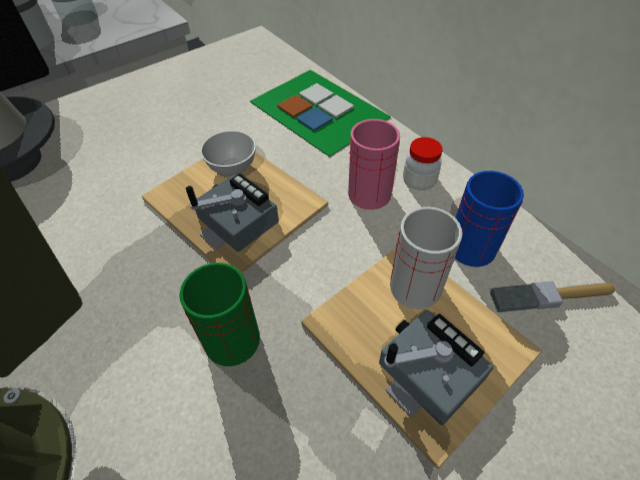

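The vase's board is the right one in the top view: pivot at about (453,230), post top near (437,267), board corners about (340,170), (487,158), (500,283) and (350,295). The bowl's board is on the left, and the blue, pink and green vases are decoys.

```bash
python3 - <<'E'
from h import *
from scipy.optimize import least_squares
L=[(140,190),(140,-90),(-100,-90),(-100,190)]
px=[(340,170),(487,158),(500,283),(350,295)]
W=np.array([back("top",p,12)[:2] for p in px]); L=np.array(L,float)
def T(q,p): c,s=np.cos(q[2]),np.sin(q[2]); return np.array([[c,-s],[s,c]])@np.array(p,float)+q[:2]
r=least_squares(lambda q:np.concatenate([T(q,l)-w for l,w in zip(L,W)]),[500,-100,0])
q=r.x; print(q,r.fun.round(1)); np.save("q.npy",q)
print("pivot by px",back("top",(453,230),72),"post",back("top",(437,267),112), "post pred",T(q,(-65,37.5)),"stop",T(q,(-65,-37)))
import numpy as np
c=lambda n:cv2.imread(f"pics/{n}0.png")
for n,(x0,y0,w,h) in {"top":(390,180,120,110),"side":(360,300,150,130)}.items():
    im=cv2.resize(c(n)[y0:y0+h,x0:x0+w],None,fx=5,fy=5,interpolation=cv2.INTER_CUBIC)
    for P in [(0,0,72),(-65,37.5,112),(-65,37.5,72),(40,60,60),(40,-60,60),(-60,-60,60),(-60,60,60)]:
        u=proj(n,[*T(q,P[:2]),P[2]]); cv2.circle(im,tuple(int(v) for v in (u-[x0,y0])*5),4,(0,0,255),1)
    cv2.imwrite(f"pics/{n}c.png",im); print(im.shape)
E
python3 -c "
import cv2,numpy as np
a=cv2.imread('pics/topc.png');b=cv2.imread('pics/sidec.png')
a=cv2.resize(a,(400,367));b=cv2.resize(b,(400,347));b=cv2.copyMakeBorder(b,0,20,0,0,0)
cv2.imwrite('pics/both.png',np.hstack([a,b]))"
```

```text
[ 5.77374437e+02 -2.57815381e+02  5.15686803e-02] [ 2.3  1.   0.7  0.7 -2.  -1.9 -1.   0.1]
pivot by px [ 577.18851747 -256.26709305   72.        ] post [ 509.38473851 -216.98449725  112.        ] post pred [ 510.52787784 -223.71571085] stop [ 514.36804195 -298.11667281]
(550, 600, 3)
(650, 750, 3)
```

View pics/both.png

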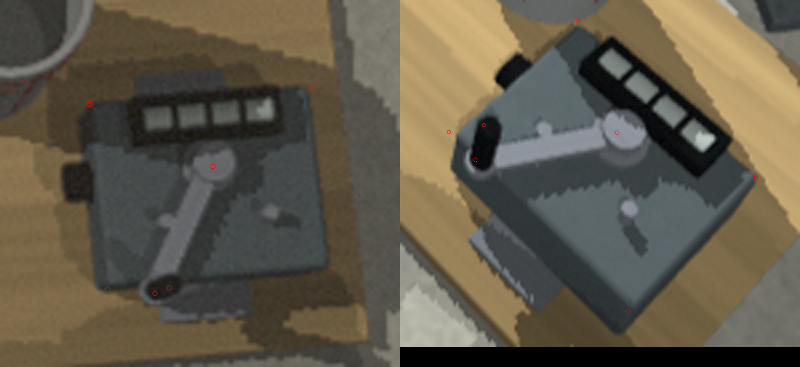

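The fit matches both views to about 3 mm. The lever is at rest, and the post top projects onto the black post. Next I compute the approach to a point left of the post, with the tool's z along the counter's -y.

```bash
cat >> h.py <<'E'
from scipy.spatial.transform import Rotation as Ro
q=None
def plan(pts):
    q=np.load("q.npy"); s=manip.read_state(); R=Ro.from_euler("xyz",s["eef_rot"]).as_matrix()
    print("t",s["clock"],"pos",s["eef_pos"].round(1),"rot",s["eef_rot"].round(3),"F",s["wrist_force"].round(1),"twist",(-(q[2]+np.pi-s["eef_rot"][2])+np.pi)%(2*np.pi)-np.pi)
    Z=Ro.from_euler("z",q[2]).as_matrix(); print("frame pos",(Z.T@(s["eef_pos"]-[q[0],q[1],0])).round(1))
    for p in pts:
        w=Z@np.array(p,float)+[q[0],q[1],0]; print(p,w.round(0),(R.T@(w-s["eef_pos"])/1000).round(4))
E
python3 -c "
from h import *
plan([(-67,80,200),(-67,80,86)])"
```

```text
t 0.1 pos [ 231.1 -498.8  204.9] rot [-1.572  0.    -2.708] F [0.9 0.3 0.1] twist 0.3821959195195168
frame pos [-358.2 -222.8  204.9]
(-67, 80, 200) [ 506. -181.  200.] [-0.3832  0.0051 -0.1724]
(-67, 80, 86) [ 506. -181.   86.] [-0.3832  0.1191 -0.1722]
```

>>> play_rows([
  [[-0.045,0.0,-0.02],0.1,1],
  [[-0.09,0.0,-0.04],0.2,1],
  [[-0.135,0.0,-0.06],0.3,1],
  [[-0.18,0.0,-0.08],0.382,1],
  [[-0.225,0.0,-0.1],0.382,1],
  [[-0.27,0.0,-0.12],0.382,1],
  [[-0.315,0.0,-0.14],0.382,1],
  [[-0.36,0.0,-0.16],0.382,1],
  [[-0.383,0.005,-0.172],0.382,1],
  [[-0.383,0.005,-0.172],0.382,1],
  [[-0.383,0.005,-0.172],0.382,1],
  [[-0.383,0.005,-0.172],0.382,1],
], squeeze=20)

```text
clock: 1.3
eef_pos: [505.8, -182.7, 200.2]
eef_rot: [-1.572, -0.0, -3.091]
wrist_force: [-0.4, -0.0, -0.6]
finger_gap: 2.0
```

```bash
python3 -c "
from h import *
plan([(-67,80,140),(-67,80,86)])
print(manip.read_state()['finger_gap'])
snap('wrist','w1')
for P in [(-65,37.5,112),(0,0,72)]:
    q=np.load('q.npy');Z=Ro.from_euler('z',q[2]).as_matrix();print(proj('wrist',Z@np.array(P,float)+[q[0],q[1],0]))"
```

```text
t 1.3 pos [ 505.8 -182.7  200.2] rot [-1.572 -0.    -3.091] F [-0.4 -0.  -0.6] twist -0.0007932133491879156
frame pos [-67.6  78.7 200.2]
(-67, 80, 140) [ 506. -181.  140.] [-0.0007  0.0602 -0.0012]
(-67, 80, 86) [ 506. -181.   86.] [-0.0007  0.1142 -0.0012]
2.0081239525944383
[378.35381422 239.14628368]
[423.5032207  142.09218993]
```

View pics/w1.png

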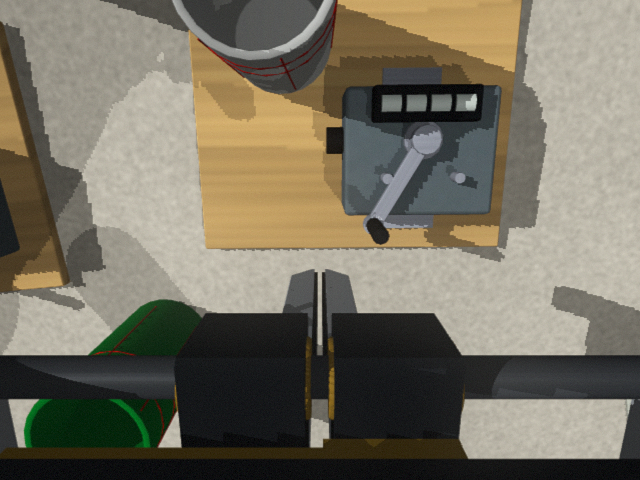

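The wrist view shows the post top at about (380,238), and the prediction was (378,239), so the fit holds. The way down is clear; I descend beside the post.

>>> play_rows([
  [[0,0.04,0],0,1],
  [[0,0.08,0],0,1],
  [[0,0.112,0],0,1],
  [[0,0.112,0],0,1],
  [[0,0.112,0],0,1],
])

```text
clock: 1.85
eef_pos: [505.8, -183.5, 89.4]
eef_rot: [-1.571, 0.0, -3.092]
wrist_force: [0.6, -0.3, 0.3]
finger_gap: 0.5
```

```bash
python3 -c "
from h import *
# TCP path: post centre on arc + gap normal to pad (tool z), gap 19.5
print([(round(-75*np.cos(a)),round(75*np.sin(a))) for a in np.linspace(.5236,-.52,8)])
plan([(-75*np.cos(a),75*np.sin(a)+19,88) for a in np.linspace(.5236,-.53,8)])"
```

```text
[(-65, 38), (-70, 27), (-73, 17), (-75, 6), (-75, -5), (-73, -17), (-70, -27), (-65, -37)]
t 1.85 pos [ 505.8 -183.5   89.4] rot [-1.571  0.    -3.092] F [ 0.6 -0.3  0.3] twist -0.0022450967773552932
frame pos [-67.7  77.9  89.4]
(np.float64(-64.95185936872042), np.float64(56.50007952719521), 88) [ 510. -205.   88.] [-0.0028  0.0014  0.0214]
(np.float64(-69.8405300127548), np.float64(46.33679512191391), 88) [ 505. -215.   88.] [0.0021 0.0014 0.0316]
(np.float64(-73.14997962198143), np.float64(35.55537620544159), 88) [ 502. -226.   88.] [0.0054 0.0013 0.0424]
(np.float64(-74.80537553926595), np.float64(24.399610210875593), 88) [ 501. -237.   88.] [0.007  0.0013 0.0536]
(np.float64(-74.76928626096665), np.float64(13.12174923760281), 88) [ 502. -249.   88.] [0.0069 0.0013 0.0648]
(np.float64(-73.04252783111143), np.float64(1.9768061738899476), 88) [ 504. -260.   88.] [0.0052 0.0013 0.076 ]
(np.float64(-69.66414538916244), np.float64(-8.783211606969346), 88) [ 508. -270.   88.] [0.0018 0.0013 0.0867]
(np.float64(-64.71053028860707), np.float64(-18.91500059036352), 88) [ 514. -280.   88.] [-0.0032  0.0013  0.0968]
```

>>> play_rows([
  [[-0.003,0.001,0.012],0,1],
  [[-0.002,0.001,0.021],0,1],
  [[0.002,0.001,0.032],0,1],
  [[0.005,0.001,0.042],0,1],
  [[0.007,0.001,0.054],0,1],
  [[0.007,0.001,0.065],0,1],
  [[0.005,0.001,0.076],0,1],
  [[0.002,0.001,0.086],0,1],
  [[0.002,0.001,0.086],0,1],
])

```text
clock: 2.75
eef_pos: [508.3, -270.5, 88.0]
eef_rot: [-1.571, -0.0, -3.093]
wrist_force: [-1.6, 4.1, 1.3]
finger_gap: 0.3
```

```bash
python3 -c "
from h import *
plan([(-65,-18,88)])
a=snap('top','t2')[180:290,390:510];b=snap('side','s2')[300:430,360:510];w=snap('wrist','w2')[150:350,200:440]
f=lambda i:cv2.resize(i,(260,int(260*i.shape[0]/i.shape[1])))
i=[f(x) for x in(a,b,w)];m=max(x.shape[0] for x in i)
cv2.imwrite('pics/m2.png',np.hstack([np.pad(x,((0,m-x.shape[0]),(0,0),(0,0))) for x in i])[:,:,::-1])"
```

```text
t 2.75 pos [ 508.3 -270.5   88. ] rot [-1.571 -0.    -3.093] F [-1.6  4.1  1.3] twist -0.0031115136691592937
frame pos [-69.7  -9.2  88. ]
(-65, -18, 88) [ 513. -279.   88.] [-0.0047  0.      0.0088]
```

View pics/m2.png

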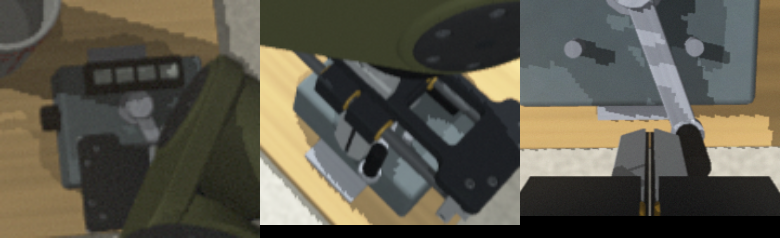

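The lever is about three quarters of the way, with the post against the finger's -y flank. The force is 4.4 N, close to the spring's value. I push on to the stop, watching the force.

>>> play_rows([
  [[-0.002,0,0.005],0,1],
  [[-0.005,0,0.009],0,1],
  [[-0.007,0,0.012],0,1],
  [[-0.007,0,0.012],0,1],
])

```text
clock: 3.3
eef_pos: [515.8, -280.8, 88.0]
eef_rot: [-1.572, -0.0, -3.092]
wrist_force: [-2.3, 4.5, 0.4]
finger_gap: -0.1
```

```bash
python3 -c "
from h import *
plan([(-65,-18,88)])
q=np.load('q.npy');Z=Ro.from_euler('z',q[2]).as_matrix()
w=snap('wrist','w3')[150:400,200:500].copy()
w=cv2.resize(w,None,fx=2,fy=2)
for a in (.88,1.05):
  for h,c in((72,(255,0,0)),(112,(255,255,0))):
    t=np.pi-.5236+a; u=proj('wrist',Z@np.array([75*np.cos(t),75*np.sin(t),h])+[q[0],q[1],0])
    cv2.circle(w,tuple(int(v) for v in (u-[200,150])*2),4,c,1)
cv2.imwrite('pics/m3.png',w[:,:,::-1])"
```

```text
t 3.3 pos [ 515.8 -280.8   88. ] rot [-1.572 -0.    -3.092] F [-2.3  4.5  0.4] twist -0.0019878730389999433
frame pos [-62.7 -19.8  88. ]
(-65, -18, 88) [ 513. -279.   88.] [ 0.0023  0.     -0.0018]
```

View pics/m3.png

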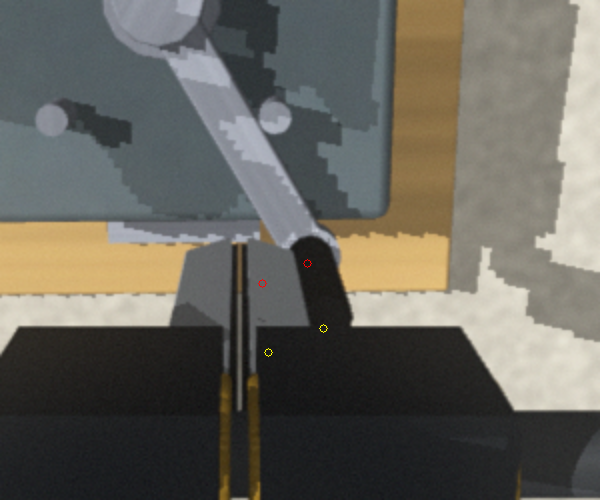

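The post sits about at the 1.05 rad prediction (circles on the right), but the force is only the spring's 5 N. I press a few mm more to confirm the stop, and hold.

>>> play_rows([
  [[-0.001,0,0.002],0,1],
  [[-0.001,0,0.004],0,1],
  [[-0.001,0,0.004],0,1],
  [[-0.001,0,0.004],0,1],
])

```text
clock: 3.75
eef_pos: [516.6, -282.4, 87.8]
eef_rot: [-1.576, -0.002, -3.091]
wrist_force: [-5.8, 17.8, 5.3]
finger_gap: 0.8
```

The force rose to 19 N with the TCP held back, so the lever is at its stop. It stayed there for several rows. Now I lead it back along the arc, clear it, and rise.

>>> play_rows([
  [[0.003,0,-0.008],0,1],
  [[0.007,0,-0.022],0,1],
  [[0.01,0,-0.038],0,1],
  [[0.01,0,-0.054],0,1],
  [[0.006,0,-0.07],0,1],
  [[0.003,0,-0.09],0,1],
  [[0.003,0,-0.108],0,1],
  [[0.003,0,-0.108],0,1],
  [[0.003,-0.04,-0.108],0,1],
  [[0.003,-0.085,-0.108],0,1],
  [[0.003,-0.12,-0.108],0,1],
  [[0.04,-0.12,-0.108],0,1],
  [[0.08,-0.12,-0.1],0,1],
  [[0.08,-0.12,-0.1],0,1],
  [[0.08,-0.12,-0.1],0,1],
])

```text
clock: 5.25
eef_pos: [431.9, -187.7, 209.0]
eef_rot: [-1.575, -0.001, -3.093]
wrist_force: [0.1, -1.0, 0.5]
finger_gap: 0.7
```

```bash
python3 -c "
from h import *
plan([])
a=snap('top','t4')[40:360,100:520];b=snap('side','s4')[100:440,130:560]
f=lambda i:cv2.resize(i,(400,int(400*i.shape[0]/i.shape[1])))
i=[f(x) for x in(a,b)];m=max(x.shape[0] for x in i)
cv2.imwrite('pics/m4.png',np.hstack([np.pad(x,((0,m-x.shape[0]),(0,0),(0,0))) for x in i])[:,:,::-1])"
```

```text
t 5.25 pos [ 431.9 -187.7  209. ] rot [-1.575e+00 -1.000e-03 -3.093e+00] F [ 0.1 -1.   0.5] twist -0.0026722427960894635
frame pos [-141.6   77.5  209. ]
```

View pics/m4.png

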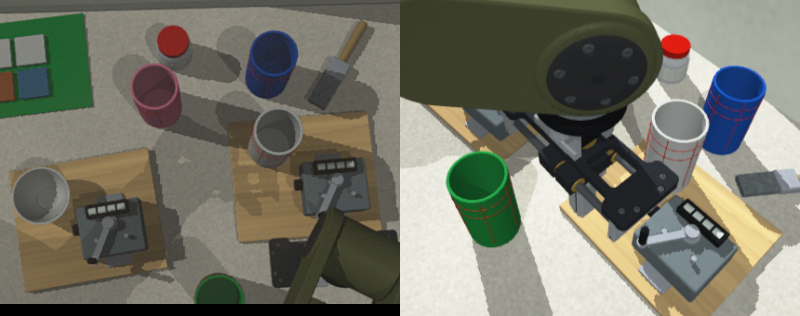

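The lever is back at rest, the vase hasn't moved, and the bowl counter's lever is untouched. The arm is clear of everything, so I hand in.

```bash
python3 -c "
from h import *
print(manip.sign_off())"
```

```text
the job is handed in; nothing more can be done
None
```

I counted the vase on its own counter (the right-hand board) and handed the job in at about 5.3 s; the hand-in reports no verdict. With the fingers shut, I pushed the lever post along its arc to the stop, held it there, led it back, and raised the arm clear.

- **Stop reached:** the force rose from about 5 N (the spring alone) to about 19 N over the last rows. In the wrist view just before that final press, the post was already within a few mm of where 1.05 rad should put it. I never read the joint value directly.
- **End state:** the last top and side pictures, judged by eye, show the lever back at rest and the vase upright where it stood. The top picture shows the bowl counter's lever at rest. The force reading was about 1 N, the same as the noise at the start, so the arm was touching nothing.

No check failed or disagreed.

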